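Clear the controller housing and hold its cover over the threaded holes

TASK

Pick up the wooden scraper block and wipe the three steel chips off the top of the grey controller housing with it (not with the fingers or the cover), let the chips lie where they fall, and set the scraper down on the desk. Then take the aluminium cover by its handle and hold it level and still about a centimetre above the housing, touching nothing else, each threaded hole showing whole through a hole of the cover (either way round will do), ready for a helper to start the screws; finish while holding it there, do not put it down or let go. Leave the two robot modules and the mouse where they are.

Things in the scene. Friction and masses are not known exactly. Their poses are not given: they have to be found in the camera images.
- housing: Grey plastic controller housing of a robot kit, screwed to the desk: a closed block 100 mm (its x) by 140 mm (its y) by 50 mm high with a flat top. Origin at the centre of its underside on the desk, z up. Four threaded holes, 8 mm across, open in the top at x = +-36, y = +-56 mm. It does not move.
- cover: Loose flat aluminium cover plate, 100 mm (its x) by 140 mm (its y) by 5 mm thick, lying flat on the desk to one side of the housing, 0.17 to 0.34 kg. Origin at the centre of its underside, z up. Four plain through holes, 16 mm across, at x = +-36, y = +-56 mm. A dark bar handle stands on its middle: a bar 70 mm long along y, 12 mm thick along x, spanning z = 30 to 46 mm above the underside, on two 12 mm square posts at y = +-29 mm.
- scraper: Loose wooden scraper block with a thin steel-shod foot, standing upright on the desk on the other side of the housing, 0.16 kg. Foot 24 mm (its x) by 110 mm (its y), from z = 0 to 25 mm; above it a grip 18 mm thick along x, 50 mm long along y, from z = 25 to 65 mm. Origin at the centre of the foot's underside, z up.
- chip0: Loose flat steel chip (strip offcut), 20 by 14 by 5 mm, 12 g, lying flat on top of the housing at any yaw, all of it at least 5 mm inside the top's edges. Origin at the centre of its underside.
- chip1: Loose flat steel chip (strip offcut), 20 by 14 by 5 mm, 12 g, lying flat on top of the housing at any yaw, all of it at least 5 mm inside the top's edges. Origin at the centre of its underside.
- chip2: Loose flat steel chip (strip offcut), 20 by 14 by 5 mm, 12 g, lying flat on top of the housing at any yaw, all of it at least 5 mm inside the top's edges. Origin at the centre of its underside.
- housing_hole0 (a point): Centre of the mouth of the housing's threaded hole (8 mm) at x = +36, y = +56 mm in the housing's frame, at the level of its top, 50 mm above the desk.
- cover_hole0 (a point): Centre of the cover's through hole (16 mm) at x = +36, y = +56 mm in the cover's frame, at the cover's underside.
- housing_hole1 (a point): Centre of the mouth of the housing's threaded hole (8 mm) at x = +36, y = -56 mm in the housing's frame, at the level of its top, 50 mm above the desk.
- cover_hole1 (a point): Centre of the cover's through hole (16 mm) at x = +36, y = -56 mm in the cover's frame, at the cover's underside.
- housing_hole2 (a point): Centre of the mouth of the housing's threaded hole (8 mm) at x = -36, y = -56 mm in the housing's frame, at the level of its top, 50 mm above the desk.
- cover_hole2 (a point): Centre of the cover's through hole (16 mm) at x = -36, y = -56 mm in the cover's frame, at the cover's underside.
- housing_hole3 (a point): Centre of the mouth of the housing's threaded hole (8 mm) at x = -36, y = +56 mm in the housing's frame, at the level of its top, 50 mm above the desk.
- cover_hole3 (a point): Centre of the cover's through hole (16 mm) at x = -36, y = +56 mm in the cover's frame, at the cover's underside.
- module_a: Bystander: loose dark blue robot module, a 44 mm cube, beyond the housing on the left. Origin at the centre of its underside.
- module_b: Bystander: loose light grey robot module, a 44 mm cube, beyond the housing on the right. Origin at the centre of its underside.
- mouse: Bystander: loose black computer mouse, 100 by 58 by 32 mm, between the robot and the work, to the left. Origin at the centre of its underside.
There are look-alikes about, which are no part of the job. What is shaped like the scraper but yellow is not meant. There is more than one size of the cover; the job needs the larger.

How it is judged:
By the outcome, as a careful person would: the job done as asked, in the order asked, and still so for the second after the job is handed in, while the arm keeps its last pose, push and grip.
It also fails if it takes over 64 s, if anything falls off the work surface, if the arm or the gripper's body presses on something with over 40 N, if the wrist force passes 120 N, or if a joint passes its speed limit or range.

ROBOT

A 6-joint arm with a two-finger parallel gripper is mounted at the origin on the work surface. World frame = base frame: x ahead of the robot, y to its left, z up, the work surface at z = 0. Lengths are in m, angles in rad, forces in N, time in s.
With the tool pointing down it reaches from about 0.3 to 0.775 m from the base axis. Payload 14.6 kg.
Tool frame: the origin (TCP) lies at the very end of the fingers, on their centre line; the grasp point (between the pads) lies 19 mm behind it; z points along the fingers, y is the direction in which the jaws open and shut (so a half turn about z gives the same grasp; the last joint's range is limited). The gripper opens to 94 mm and grips with 3 to 60 N. Pads are 16 mm wide; open, the fingers measure 119 mm over their backs; the gripper's body (75 mm by 177 mm) begins 78 mm behind the grasp point.
Start: joints at [1.098, 0.3, 1.521, -0, 1.321, -0.067], TCP at [0.217, 0.505, 0.18] pointing down, gripper open.
Joint ranges: [-3.03, 3.03], [-0.79, 2.21], [0.23, 2.52], [-1.04, 4.18], [0, 3.07], [-2.55, 2.55]. Speed limits (rad/s): [2.22, 2.22, 2.57, 3.14, 3.14, 3.14].

INTERFACE

Orientations are given as [roll, pitch, yaw] about the fixed x, y, z axes, in that order (R = Rz(yaw) Ry(pitch) Rx(roll)).
In Python, from station import ctrl, eyes gives the robot as it stands.
- The arm moves only by the tool jog_arm, never from a script. Its argument "moves" is a list of rows, each a list of 3 entries, a list of its own where there are three numbers: the shift along the world's x, y, z in mm, then the turn, a rotation vector about the world's x, y, z in units of 5 degrees (1.0 is 5 degrees), then the finger opening in mm, from 0 to 94. In form: [[[tx, ty, tz], [wx, wy, wz], jaw], ...]. A call has 1 to 5 rows; each row is the pose to reach, as a shift and turn from the pose commanded when the call began; what a row does not reach only later rows make up. A row lasts 1/12 s, in which the tool goes at most 41.7 mm and 7.16 degrees, less where a joint would pass 70% of its speed; a pose out of reach is approached as far as the arm can. A call with a gripper value outside its range is refused whole. The fingers move at their own pace and stop on an object; "squeeze" is the grip in N (left out, the last holds). Time passes only in rows, so rows that repeat a pose let the fingers close. It gives the time, the measured TCP pose, the force and the opening at its end, in the units of the state.
- ctrl.get_obs(): the state, without advancing time (a new reading comes with each control period).
- eyes.camera(name): name is "side" or "top"; returns a dict with "frame" (384x512x3 uint8, red, green, blue), "vertical_fov" (degrees; the focal length in pixels is half the picture's height over the tangent of half this angle, whatever the lens; pixels are square), "cx", "cy" (the principal point, pixels), "eye" and "attitude" of the camera in the world. Camera axes: x right, y down, z forward; pixel columns grow to the right and rows downward; lengths in m; the calibration is good to about 2 mm. A picture is of the moment at which its call begins. There is no depth.
- ctrl.hand_in(): hands the job in, once; it reports no verdict.
The state is a dict: "time_s": time; "qpos": joint angles; "joint_vel": joint speeds; "tau": joint torques, N m; "ee_pos": TCP position; "eef_rot": TCP orientation; "force": force on the tool from outside, world axes, zero at the start; "moment": the same for the moment, N m; "grip_width": finger opening in m.
Only numpy, scipy, OpenCV 4.12 (cv2) and the standard library are available. Lean on these libraries where they do the work, as an engineer would, in place of code of your own. Each camera call takes 0.05 s, during which the arm holds its last target.

## Working session

There is one attempt and no reset: what is moved stays moved. The work goes in short steps, Python scripts to look and compute and a tool call to move; the robot and the scene stay as the last step left them, time stands still between calls to the robot, and variables do not carry over. Pictures are saved under pics/ and viewed, and the job is handed in when it is done.

Besides the shell and the picture viewer there is one more tool, called after ">>>" as name([rows], argument=value, ...), one row to a line, values as JSON. jog_arm: Moves the arm, as the interface text tells. Its arguments: {"type":"object","properties":{"moves":{"type":"array","items":{"type":"array"}},"squeeze":{"type":"number"}},"required":["moves"]}

```bash
ls; mkdir -p pics; python3 - <<'E'
from station import ctrl, eyes
import cv2, numpy as np
o=ctrl.get_obs(); print(o)
for n in("top","side"):
    c=eyes.camera(n); cv2.imwrite(f"pics/{n}0.png",c["frame"][:,:,::-1]); print(n,{k:v for k,v in c.items() if k!="frame"})
E
```

```text
pics
{'time_s': 0.0, 'qpos': array([ 1.09841200e+00,  3.00497759e-01,  1.52157843e+00, -2.33637891e-05,
        1.32071526e+00, -6.65938248e-02]), 'joint_vel': array([ 0.00073078,  0.00074093,  0.00039689, -0.00282993,  0.00110118,
       -0.00045474]), 'tau': array([ 2.42808646e-04, -5.31811774e+01, -3.52723396e+01,  7.07935542e-02,
        2.46351818e-02, -1.27419321e-04]), 'ee_pos': array([0.21697975, 0.5050665 , 0.17907285]), 'eef_rot': array([-3.14039501e+00, -5.71932098e-05,  2.73580791e+00]), 'force': array([ 0.94790192,  0.55307211, -0.36485915]), 'moment': array([ 0.02180119, -0.00552835,  0.00483804]), 'grip_width': 0.09433485602818778}
top {'vertical_fov': 46.26633650527785, 'cx': 254.9818514770167, 'cy': 192.7974177090044, 'eye': array([0.42328062, 0.01703308, 1.04692645]), 'attitude': array([-2.99008884,  0.01765121, -1.55287224])}
side {'vertical_fov': 56.88007150214156, 'cx': 257.08511818193506, 'cy': 196.43808548355565, 'eye': array([0.51976221, 0.71842969, 0.78583969]), 'attitude': array([-2.37227835,  0.0212027 , -3.08134427])}
```

View pics/top0.png

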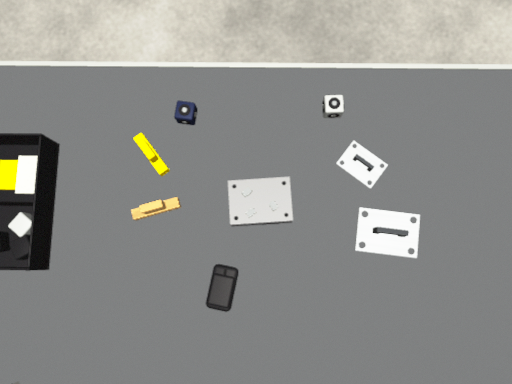

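View pics/side0.png

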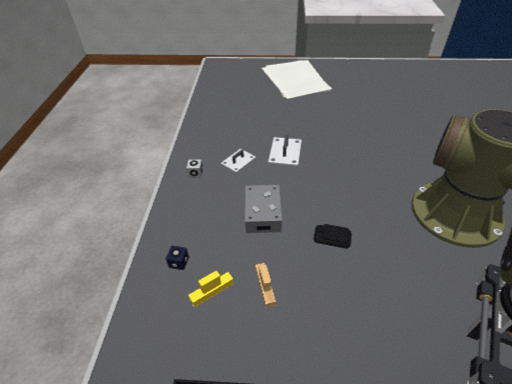

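Candidates for the scraper in the top view are the wooden block at (155,208) and the yellow block at (150,153), so I choose the wooden one. Candidates for the cover are the large plate at (388,232) and the small plate at (362,163), so I choose the large one. The housing is at (260,201) with three faint chips at about (247,192), (250,212) and (273,206). The modules are at (185,112) and (334,105), and the mouse is at (222,288).

```bash
cat > h.py <<'E'
from station import ctrl, eyes
import cv2, numpy as np
from scipy.spatial.transform import Rotation as Rn
def cam(n,save=None):
    c=eyes.camera(n); c["R"]=Rn.from_euler("xyz",c["attitude"]).as_matrix()
    c["f"]=c["frame"].shape[0]/2/np.tan(np.radians(c["vertical_fov"])/2)
    if save: cv2.imwrite(f"pics/{save}.png",c["frame"][:,:,::-1])
    return c
def ray(c,uv):
    uv=np.atleast_2d(np.float64(uv)); d=np.c_[(uv[:,0]-c["cx"])/c["f"],(uv[:,1]-c["cy"])/c["f"],np.ones(len(uv))]
    return d@c["R"].T
def onz(c,uv,z):
    d=ray(c,uv); return c["eye"]+d*((z-c["eye"][2])/d[:,2])[:,None]
def proj(c,P):
    p=(np.atleast_2d(P)-c["eye"])@c["R"]; return np.c_[c["cx"]+c["f"]*p[:,0]/p[:,2],c["cy"]+c["f"]*p[:,1]/p[:,2]]
def crop(c,x0,y0,x1,y1,s,name):
    cv2.imwrite(f"pics/{name}.png",cv2.resize(c["frame"][y0:y1,x0:x1,::-1],None,fx=s,fy=s,interpolation=cv2.INTER_CUBIC))
E
python3 - <<'E'
from h import *
t=cam("top"); s=cam("side")
a=cv2.resize(t["frame"][165:240,215:305],None,fx=4,fy=4,interpolation=2)
b=cv2.resize(t["frame"][185:225,120:190],None,fx=5,fy=5,interpolation=2)
d=cv2.resize(t["frame"][200:265,345:430],None,fx=4,fy=4,interpolation=2)
e=cv2.resize(s["frame"][175:240,235:295],None,fx=4,fy=4,interpolation=2)
C=np.zeros((600,760,3),np.uint8)
for im,(x,y) in((a,(0,0)),(b,(380,0)),(d,(0,305)),(e,(380,305))): C[y:y+im.shape[0],x:x+im.shape[1]]=im
cv2.imwrite("pics/crops.png",C[:,:,::-1])
hsv=cv2.cvtColor(t["frame"],cv2.COLOR_RGB2HSV)
for p in[(155,208),(150,153),(260,185),(247,192),(370,225),(300,300)]: print(p,hsv[p[1],p[0]])
E
```

```text
(155, 208) [ 20 131 242]
(150, 153) [ 30 255 255]
(260, 185) [ 20   3 220]
(247, 192) [ 53   5 221]
(370, 225) [ 60   1 252]
(300, 300) [ 90   4 130]
```

View pics/crops.png

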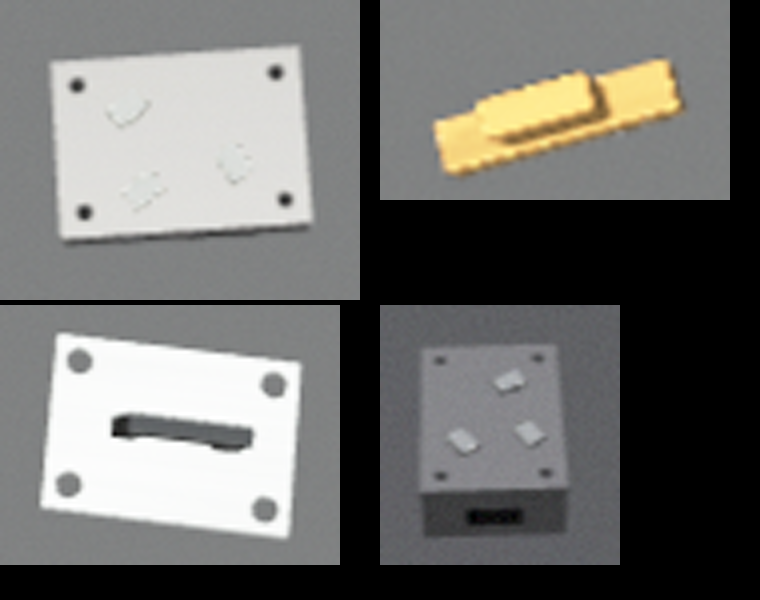

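The crop confirms the choices: the wooden scraper (foot plus raised grip), the big cover with four 16 mm holes and a dark handle, and the housing with three chips. Next I measure them.

```bash
cat > meas.py <<'E'
from h import *
def rectfit(P,lab):
    c=P.mean(0); 
    r=cv2.minAreaRect(np.float32(P[:,:2]*1000)); print(lab,"centre",c.round(4),"rect",np.round(r[1],1),"ang",round(r[2],1))
def blobs(m,amin,amax):
    n,l,st,ce=cv2.connectedComponentsWithStats(m.astype(np.uint8)); return [(ce[i],st[i,4]) for i in range(1,n) if amin<=st[i,4]<=amax]
def holes(c,box,thr,z,S=8,amin=300,amax=6000):
    x0,y0,x1,y1=box
    g=cv2.cvtColor(c["frame"],cv2.COLOR_RGB2GRAY)[y0:y1,x0:x1]
    g=cv2.resize(g,None,fx=S,fy=S,interpolation=cv2.INTER_CUBIC)
    b=blobs(g<thr,amin,amax); 
    uv=np.array([((p+.5)/S-.5)+[x0,y0] for p,a in b]); return uv,[a for _,a in b]
E
python3 - <<'E'
from meas import *
t=cam("top"); s=cam("side")
g=cv2.cvtColor(t["frame"],cv2.COLOR_RGB2GRAY); gs=cv2.cvtColor(s["frame"],cv2.COLOR_RGB2GRAY)
uv,a=holes(t,(228,180,293,222),150,.05); print(uv.round(1).tolist(),a); P=onz(t,uv,.05); print(P.round(4)); 
uv2,a2=holes(s,(243,185,283,219),gs[205,262]*.7,.05); print(uv2.round(1).tolist(),a2);print(onz(s,uv2,.05).round(4))
uv,a=holes(t,(358,209,420,256),190,.005); print(uv.round(1).tolist(),a); print(onz(t,uv,.0025).round(4))
hsv=cv2.cvtColor(t["frame"],cv2.COLOR_RGB2HSV)
m=cv2.inRange(hsv,(10,60,60),(25,220,255)); m[:, :100]=0
cs=max(cv2.findContours(m,0,1)[0],key=cv2.contourArea); print(cv2.minAreaRect(cs), cv2.boxPoints(cv2.minAreaRect(cs)))
E
```

```text
[[291.6, 189.2], [283.5, 182.7], [233.8, 185.9], [228.0, 214.0], [285.9, 214.5], [235.7, 217.7], [287.7, 221.1]] [np.int32(2391), np.int32(685), np.int32(665), np.int32(1067), np.int32(616), np.int32(719), np.int32(610)]
[[ 0.5845 -0.0448  0.05  ]
 [ 0.5992 -0.0263  0.05  ]
 [ 0.5901  0.0853  0.05  ]
 [ 0.5264  0.0967  0.05  ]
 [ 0.5275 -0.0322  0.05  ]
 [ 0.5184  0.0793  0.05  ]
 [ 0.5128 -0.0364  0.05  ]]
[] []Traceback (most recent call last):
  File "<stdin>", line 5, in <module>
  File "h.py", line 13, in onz
    d=ray(c,uv); return c["eye"]+d*((z-c["eye"][2])/d[:,2])[:,None]
  File "h.py", line 10, in ray
    uv=np.atleast_2d(np.float64(uv)); d=np.c_[(uv[:,0]-c["cx"])/c["f"],(uv[:,1]-c["cy"])/c["f"],np.ones(len(uv))]
                                               ~~^^^^^
IndexError: index 0 is out of bounds for axis 1 with size 0
```

```bash
python3 - <<'E'
from meas import *
t=cam("top"); s=cam("side")
gs=cv2.cvtColor(s["frame"],cv2.COLOR_RGB2GRAY); print(gs[186:200,243:256])
uv2,a2=holes(s,(243,185,283,219),gs[200,250]*.8,.05); print(uv2.round(1).tolist(),a2);print(onz(s,uv2,.05).round(4) if len(uv2) else 0)
uv,a=holes(t,(358,209,420,256),190,.005); print(uv.round(1).tolist(),a); print(onz(t,uv,.0025).round(4))
b=np.array([[255,270],[250,285]])
hsv=cv2.cvtColor(t["frame"],cv2.COLOR_RGB2HSV)
m=cv2.inRange(hsv,(10,60,60),(25,220,255)); m[:, :100]=0
cs=max(cv2.findContours(m,0,1)[0],key=cv2.contourArea); print(cv2.minAreaRect(cs), cv2.boxPoints(cv2.minAreaRect(cs)))
crop(t,125,190,187,228,12,"scr_t"); crop(s,245,255,285,310,10,"scr_s"); crop(s,240,180,290,222,15,"chips_s")
E
```

```text
[[ 95 107 117 136 133 135 134 135 137 137 134 134 135]
 [ 98 104 121 130 136 131 132 128 132 139 133 134 132]
 [ 96 101 118 133 134 120  89  87 111 131 135 135 135]
 [ 97 102 120 138 134 122  90  85 112 134 134 137 135]
 [ 96 102 118 138 135 134 133 128 135 136 134 135 134]
 [ 96 100 117 131 136 135 137 136 136 132 133 137 133]
 [ 96  99 123 132 133 135 134 134 135 136 134 134 136]
 [ 96 102 118 134 134 135 134 135 136 135 136 132 132]
 [ 94  99 119 134 137 135 134 137 134 135 137 138 134]
 [ 97 103 125 134 138 134 135 132 137 132 135 137 136]
 [ 96 101 118 134 133 137 137 132 136 133 136 138 131]
 [ 95 104 118 134 136 135 135 136 137 132 135 137 136]
 [ 95 102 118 135 138 134 137 134 134 139 136 136 136]
 [ 96 101 122 133 133 133 137 134 134 134 134 137 134]]
[[243.6, 200.1], [281.2, 197.9], [274.0, 187.9], [249.7, 188.5], [276.0, 216.5], [249.7, 217.4]] [np.int32(4437), np.int32(4911), np.int32(366), np.int32(337), np.int32(459), np.int32(444)]
[[ 0.6159  0.024   0.05  ]
 [ 0.5086  0.0109  0.05  ]
 [ 0.5304 -0.0291  0.05  ]
 [ 0.6022 -0.0238  0.05  ]
 [ 0.5219  0.0823  0.05  ]
 [ 0.5936  0.0883  0.05  ]]
[[358.0, 211.1], [364.4, 213.6], [413.0, 219.6], [418.6, 244.2], [361.7, 244.5], [410.7, 250.7]] [np.int32(328), np.int32(1909), np.int32(1954), np.int32(2923), np.int32(2003), np.int32(1991)]
[[ 0.5429 -0.2021  0.0025]
 [ 0.5374 -0.217   0.0025]
 [ 0.5253 -0.3287  0.0025]
 [ 0.4686 -0.3395  0.0025]
 [ 0.4658 -0.2093  0.0025]
 [ 0.4536 -0.321   0.0025]]
((154.82431030273438, 207.23812866210938), (13.92802906036377, 49.72871780395508), 74.57783508300781) [[129.00333 207.13702]
 [176.94144 193.91272]
 [180.6453  207.33923]
 [132.70718 220.56354]]
```

View pics/scr_t.png

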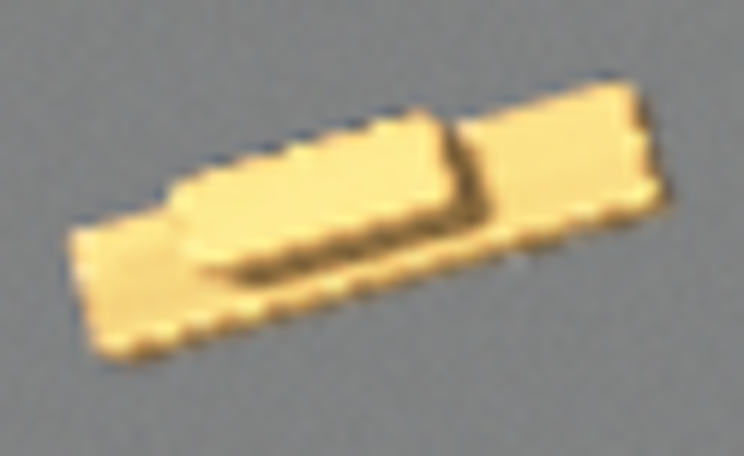

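View pics/scr_s.png

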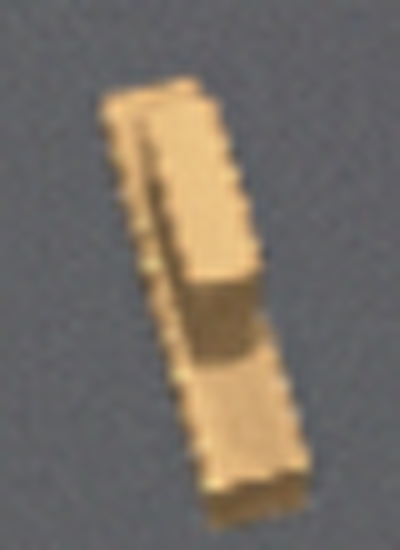

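View pics/chips_s.png

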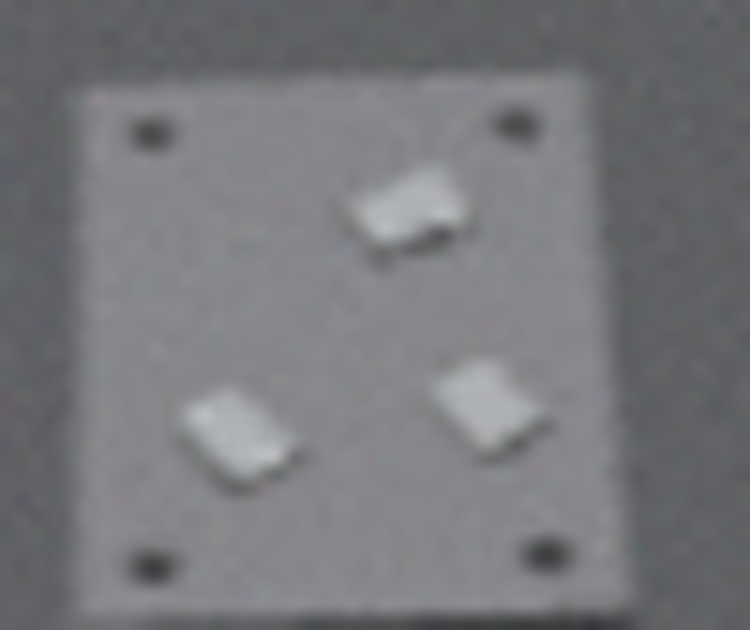

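```bash
python3 - <<'E'
from meas import *
t=cam("top"); s=cam("side")
def T(crop,o,k): return (np.array(crop)+.5)/k-.5+np.array(o)
def rep(c,uv,z,l):
    P=onz(c,uv,z); d=np.diff(np.r_[P,P[:1]],axis=0)
    print(l,"c",P.mean(0).round(4),"sides",np.linalg.norm(d,axis=1).round(4),"ang",np.degrees(np.arctan2(d[:,1],d[:,0])).round(1))
rep(t,T([[168,182],[430,110],[458,200],[205,272]],(125,190),12),.065,"grip top")
rep(t,T([[66,232],[630,78],[662,190],[100,345]],(125,190),12),.025,"foot top")
rep(s,T([[140,105],[215,95],[262,268],[188,285]],(245,255),10),.065,"grip side")
rep(s,T([[100,98],[198,78],[310,465],[205,490]],(245,255),10),.025,"foot side")
# chips in side crop
ph,psi=np.array([.5605,.028]),np.radians(4.6); R=np.array([[np.cos(psi),-np.sin(psi)],[np.sin(psi),np.cos(psi)]])
hs=np.array([.56205,.0295])
for uv in([[345,212],[432,165],[470,205],[380,252]],[[180,415],[235,385],[300,445],[240,485]],[[432,392],[485,355],[548,415],[492,455]]):
    P=onz(s,T(uv,(240,180),15),.055)[:,:2]; print("chip",((P-hs)@R*1000).round(0).tolist())
# cover side
gs=cv2.cvtColor(s["frame"],cv2.COLOR_RGB2GRAY); print(gs[150,275],gs[145,305])
uv,a=holes(s,(269,138,301,164),180,.0025,amin=200,amax=3000); print(uv.round(1).tolist(),a,onz(s,uv,.0025).round(4).tolist())
for n,c,uv in(("a",t,(185,112)),("b",t,(334,105)),("mouse",t,(222,288)),("yellow",t,(150,153))): print(n,onz(c,uv,.03).round(3))
E
```

```text
grip top c [0.5411 0.2668 0.065 ] sides [0.0499 0.0177 0.0481 0.0183] ang [ -73.5 -160.1  107.    25.2]
foot top c [0.5422 0.2672 0.025 ] sides [0.1116 0.0227 0.1109 0.023 ] ang [ -73.6 -161.8  106.5   19.9]
grip side c [0.5444 0.2712 0.065 ] sides [0.0181 0.0479 0.0175 0.0496] ang [-168.4  105.5   17.2  -73.9]
foot side c [0.5446 0.2708 0.025 ] sides [0.0254 0.1091 0.0252 0.1095] ang [-163.8  106.4   17.2  -73.5]
chip [[-2.0, -28.0], [-19.0, -41.0], [-26.0, -29.0], [-8.0, -17.0]]
chip [[31.0, 23.0], [20.0, 16.0], [9.0, 32.0], [20.0, 41.0]]
chip [[-16.0, 19.0], [-27.0, 10.0], [-38.0, 26.0], [-27.0, 35.0]]
224 94
[[276.9, 139.5], [296.7, 141.2], [299.5, 156.6], [272.6, 159.2], [293.6, 161.2], [275.0, 162.8]] [np.int32(527), np.int32(606), np.int32(1983), np.int32(695), np.int32(672), np.int32(1359)] [[0.5275, -0.3286, 0.0025], [0.4558, -0.3208, 0.0025], [0.4478, -0.2338, 0.0025], [0.5397, -0.2171, 0.0025], [0.4681, -0.209, 0.0025], [0.5311, -0.1986, 0.0025]]
a [[0.769 0.206 0.03 ]]
b [[ 0.79  -0.144  0.03 ]]
mouse [[0.363 0.107 0.03 ]]
yellow [[0.668 0.284 0.03 ]]
```

Both views agree to about 3–4 mm, so I use averages:

| Object | Centre (x, y) m | Yaw |
|---|---|---|
| Scraper | (.543, .269) | 16.4° |
| Housing | (.5605, .028) | 4.6° |
| Cover | (.4966, -.269) | -6.2° |

The chips span y = ±41 mm in the housing's frame. The 110 mm foot, centred and swept along housing +x, covers them.

>>> jog_arm([
  [[33, -24, 0], [0, 0, -1], 80],
  [[66, -48, 0], [0, 0, -2], 80],
  [[99, -72, 0], [0, 0, -3], 80],
  [[132, -96, 0], [0, 0, -4], 80],
  [[163, -118, 0], [0, 0, -5], 80],
])

```text
time_s: 0.92
ee_pos: [0.3816, 0.3858, 0.1799]
eef_rot: [3.141, 0.0, 2.295]
force: [-0.0, 0.5, -0.1]
grip_width: 0.0801
```

>>> jog_arm([
  [[33, -24, 0], [0, 0, -1], 80],
  [[66, -48, 0], [0, 0, -2], 80],
  [[99, -72, 0], [0, 0, -3], 80],
  [[132, -96, 0], [0, 0, -4], 80],
  [[163, -118, 0], [0, 0, -5], 80],
])

```text
time_s: 1.33
ee_pos: [0.5447, 0.2676, 0.1797]
eef_rot: [3.141, 0.0, 1.858]
force: [0.1, -0.0, 1.0]
grip_width: 0.0801
```

>>> jog_arm([
  [[0, 0, 0], [0, 0, 0], 70],
  [[0, 0, 0], [0, 0, 0], 70],
])

```text
time_s: 1.5
ee_pos: [0.544, 0.268, 0.179]
eef_rot: [-3.141, 0.0, 1.861]
force: [0.4, 0.1, 0.3]
grip_width: 0.071
```

```bash
python3 - <<'E'
from h import *
t=cam("top","t1"); s=cam("side")
p=ctrl.get_obs()["ee_pos"]; print(p, proj(t,p),proj(s,p),proj(s,[.543,.269,.065]))
crop(s,220,200,320,320,5,"s1")
E
```

```text
[0.5426053  0.26970031 0.17950784] [[134.95213244 197.46627913]] [[265.17614539 243.29761198]] [[265.25607396 272.39582301]]
```

View pics/s1.png

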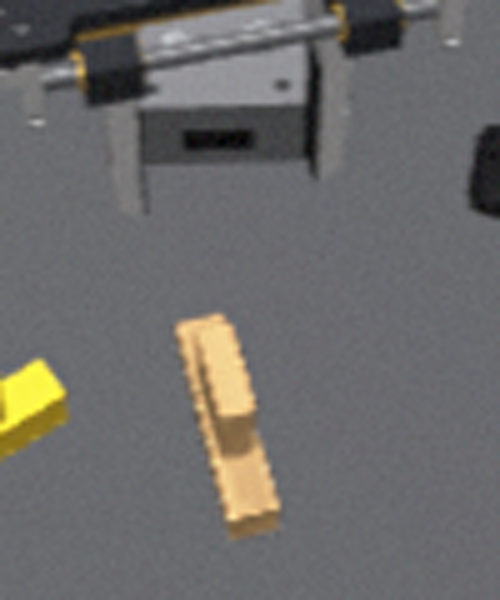

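>>> jog_arm([
  [[0, 0, -35], [0, 0, 0], 70],
  [[0, 0, -70], [0, 0, 0], 70],
  [[0, 0, -90], [0, 0, 0], 70],
  [[0, 0, -90], [0, 0, 0], 70],
])

```text
time_s: 1.93
ee_pos: [0.5401, 0.2696, 0.0855]
eef_rot: [-3.135, 0.001, 1.866]
force: [0.4, -0.9, 0.2]
grip_width: 0.0694
```

```bash
python3 - <<'E'
from h import *
s=cam("side")
p=ctrl.get_obs()["ee_pos"]; print(p, proj(s,p))
a=np.radians(16.6);d=np.array([np.cos(a),np.sin(a),0])
w=ctrl.get_obs()["grip_width"]
im=cv2.resize(s["frame"][:,:,::-1][220:320,220:320],None,fx=6,fy=6,interpolation=2)
for k in(-1,0,1):
    q=(proj(s,p+k*d*w/2)[0]+.5-[220,220])*6; cv2.drawMarker(im,(int(q[0]),int(q[1])),(0,0,255),0,12)
cv2.imwrite("pics/s2.png",im)
E
```

```text
[0.5414377  0.27000028 0.08846825] [[265.86991938 267.25978559]]
```

View pics/s2.png

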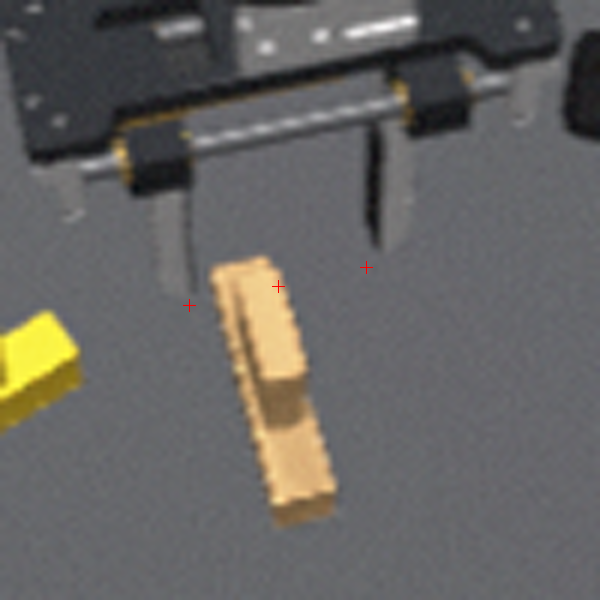

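Fingers straddle the grip, with the tips about 3 px above the prediction, which is harmless for this grasp. I go down.

>>> jog_arm([
  [[0, 0, -30], [0, 0, 0], 70],
  [[0, 0, -45], [0, 0, 0], 70],
  [[0, 0, -57], [0, 0, 0], 70],
  [[0, 0, -57], [0, 0, 0], 70],
])

```text
time_s: 2.32
ee_pos: [0.5425, 0.2697, 0.0322]
eef_rot: [-3.14, 0.0, 1.864]
force: [-0.5, 0.0, -0.8]
grip_width: 0.0699
```

```bash
python3 - <<'E'
from h import *
s=cam("side")
o=ctrl.get_obs();p=o["ee_pos"]; print(p, o["force"])
crop(s,220,220,320,320,6,"s3")
E
```

```text
[0.54316187 0.26982628 0.03346419] [-0.69086844  0.45934798  0.07601601]
```

View pics/s3.png

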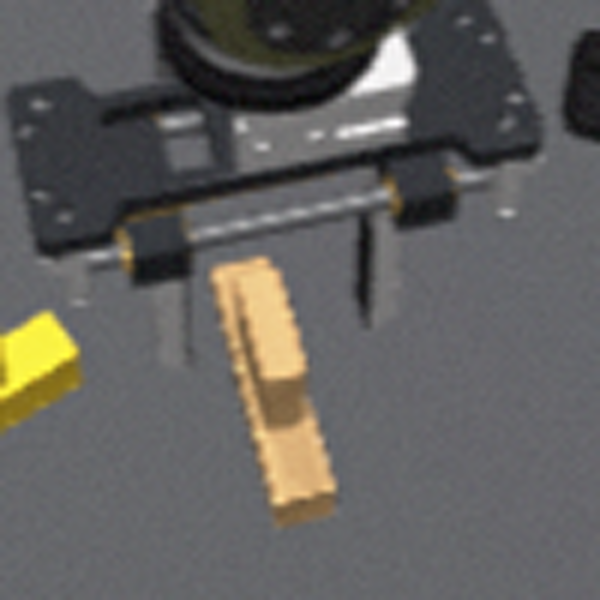

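>>> jog_arm([
  [[0, 3, -2], [0, 0, 0], 40],
  [[0, 3, -2], [0, 0, 0], 16],
  [[0, 3, -2], [0, 0, 0], 12],
  [[0, 3, -2], [0, 0, 0], 12],
  [[0, 3, -2], [0, 0, 0], 12],
], squeeze=35)

```text
time_s: 2.78
ee_pos: [0.5433, 0.2724, 0.0311]
eef_rot: [3.141, -0.0, 1.863]
force: [-0.4, -0.0, -0.4]
grip_width: 0.0401
```

>>> jog_arm([
  [[0, 0, 0], [0, 0, 0], 10],
  [[0, 0, 0], [0, 0, 0], 10],
  [[0, 0, 0], [0, 0, 0], 10],
  [[0, 0, 0], [0, 0, 0], 10],
])

```text
time_s: 3.12
ee_pos: [0.5432, 0.2723, 0.0307]
eef_rot: [3.142, 0.0, 1.863]
force: [0.6, 0.2, -0.2]
grip_width: 0.0176
```

>>> jog_arm([
  [[0, 0, 20], [0, 0, 0], 10],
  [[0, 0, 50], [0, 0, 0], 10],
  [[0, 0, 85], [0, 0, 0], 10],
  [[0, 0, 85], [0, 0, 0], 10],
])

```text
time_s: 3.45
ee_pos: [0.5455, 0.2734, 0.1223]
eef_rot: [3.133, -0.001, 1.863]
force: [0.5, -0.5, -0.9]
grip_width: 0.0173
```

>>> jog_arm([
  [[-8, -35, 0], [0, 0, -0.4], 10],
  [[-16, -70, 0], [0, 0, -0.8], 10],
  [[-24, -105, 0], [0, 0, -1.2], 10],
  [[-32, -140, 0], [0, 0, -1.6], 10],
  [[-40, -175, 0], [0, 0, -2], 10],
])

```text
time_s: 3.87
ee_pos: [0.5022, 0.0959, 0.1152]
eef_rot: [-3.141, 0.0, 1.687]
force: [1.1, -0.9, -1.5]
grip_width: 0.0172
```

>>> jog_arm([
  [[-7, -35, 0], [0, 0, -0.2], 10],
  [[-14, -75, 0], [0, 0, -0.4], 10],
  [[-14, -75, 0], [0, 0, -0.4], 10],
])

```text
time_s: 4.12
ee_pos: [0.488, 0.0173, 0.1154]
eef_rot: [-3.141, 0.001, 1.648]
force: [-0.5, 1.0, -1.6]
grip_width: 0.0176
```

```bash
python3 - <<'E'
from h import *
t=cam("top");s=cam("side")
o=ctrl.get_obs();print(o["ee_pos"],o["eef_rot"],o["force"],o["grip_width"])
C=np.zeros((500,800,3),np.uint8)
C[:,:400]=cv2.resize(s["frame"][150:275,220:320],(400,500),interpolation=2); C[:400,400:]=cv2.resize(t["frame"][150:250,210:310],(400,400),interpolation=2)
cv2.imwrite("pics/w1.png",C[:,:,::-1])
E
```

```text
[0.48897144 0.02128173 0.11555141] [ 3.14157120e+00 -1.08547863e-04  1.65112293e+00] [-0.22730097 -0.11414506 -1.16562382] 0.017443191470988356
```

View pics/w1.png

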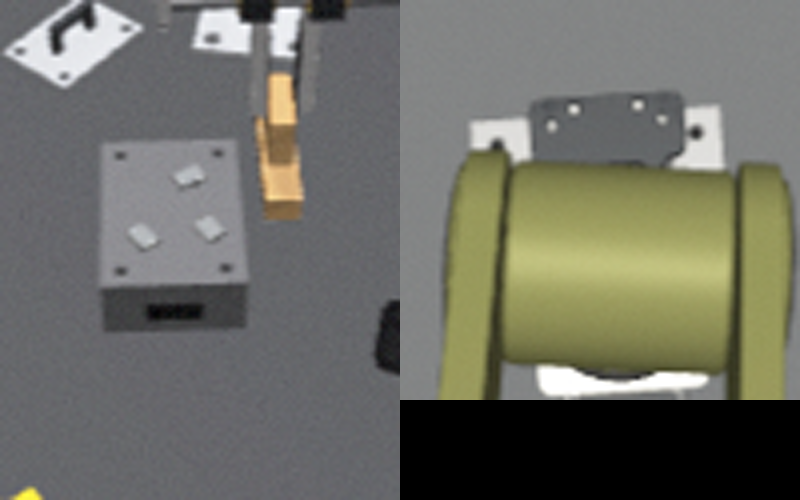

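>>> jog_arm([
  [[0, 1, -17], [0, 0, 0], 10],
  [[0, 1, -33.5], [0, 0, 0], 10],
  [[0, 1, -33.5], [0, 0, 0], 10],
  [[0, 1, -33.5], [0, 0, 0], 10],
])

```text
time_s: 4.55
ee_pos: [0.4888, 0.0243, 0.0818]
eef_rot: [-3.14, -0.0, 1.655]
force: [-0.7, -0.4, -1.5]
grip_width: 0.0175
```

```bash
python3 - <<'E'
from h import *
s=cam("side")
o=ctrl.get_obs();print(o["ee_pos"],o["eef_rot"],o["force"],o["grip_width"])
crop(s,235,170,305,250,8,"w2")
E
```

```text
[0.48933857 0.0241457  0.08253664] [-3.14145771e+00 -8.35334162e-05  1.65497824e+00] [-0.33876575  0.70511247 -0.80856573] 0.017504013997898027
```

View pics/w2.png

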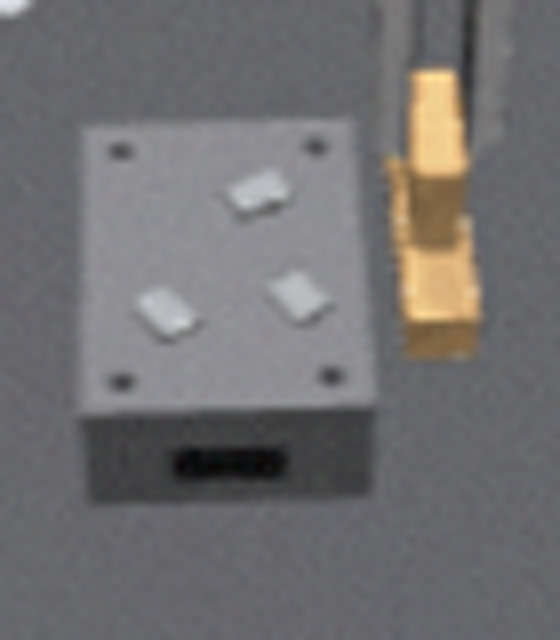

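The foot's near end is at crop row 355, about +46 mm in housing y, so the scraper is ~8 mm toward −y of centre. I shift +7 mm in y and sweep.

>>> jog_arm([
  [[0, 7, 0], [0, 0, 0], 10],
  [[7, 7.5, 0], [0, 0, 0], 10],
  [[14, 8, 0], [0, 0, 0], 10],
  [[21, 8.7, 0], [0, 0, 0], 10],
  [[28, 9.2, 0], [0, 0, 0], 10],
])

```text
time_s: 5.02
ee_pos: [0.5182, 0.0326, 0.0824]
eef_rot: [3.141, 0.0, 1.654]
force: [-0.6, 0.8, -1.4]
grip_width: 0.0172
```

>>> jog_arm([
  [[7, 0.6, 0], [0, 0, 0], 10],
  [[14, 1.1, 0], [0, 0, 0], 10],
  [[21, 1.7, 0], [0, 0, 0], 10],
  [[28, 2.2, 0], [0, 0, 0], 10],
  [[35, 2.8, 0], [0, 0, 0], 10],
])

```text
time_s: 5.43
ee_pos: [0.5528, 0.0353, 0.0821]
eef_rot: [-3.141, -0.0, 1.654]
force: [0.2, -0.4, -0.4]
grip_width: 0.0173
```

```bash
python3 - <<'E'
from h import *
s=cam("side")
o=ctrl.get_obs();print(o["ee_pos"],o["eef_rot"],o["force"],o["grip_width"])
crop(s,235,170,305,250,8,"w3")
E
```

```text
[0.55370559 0.03535546 0.08211264] [3.14107826e+00 4.97593985e-05 1.65357662e+00] [ 0.01585959 -0.46371142 -2.41141256] 0.017879007164337705
```

View pics/w3.png

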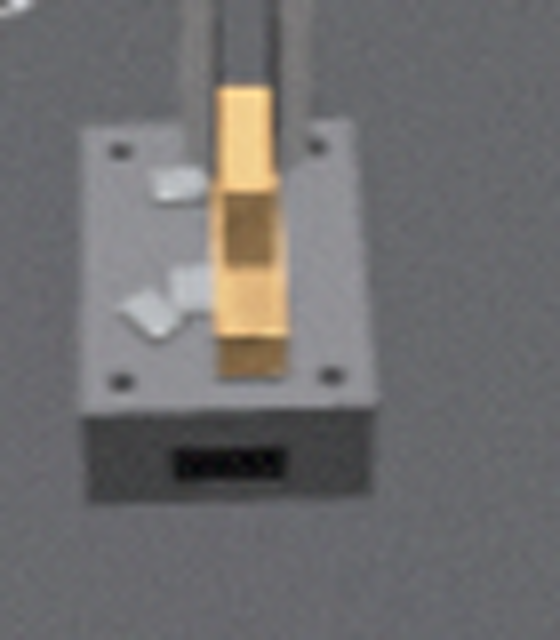

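The chips are being pushed ahead of the foot at crop (180,185), (190,285) and (150,310). I continue.

>>> jog_arm([
  [[7, 0.6, 0], [0, 0, 0], 10],
  [[14, 1.1, 0], [0, 0, 0], 10],
  [[21, 1.7, 0], [0, 0, 0], 10],
  [[28, 2.2, 0], [0, 0, 0], 10],
  [[35, 2.8, 0], [0, 0, 0], 10],
])

```text
time_s: 5.9
ee_pos: [0.5878, 0.0382, 0.0822]
eef_rot: [3.142, 0.0, 1.654]
force: [0.3, -0.7, -0.7]
grip_width: 0.0173
```

>>> jog_arm([
  [[7, 0.6, 0], [0, 0, 0], 10],
  [[14, 1.1, 0], [0, 0, 0], 10],
  [[21, 1.7, 0], [0, 0, 0], 10],
  [[28, 2.2, 0], [0, 0, 0], 10],
  [[35, 2.8, 0], [0, 0, 0], 10],
])

```text
time_s: 6.32
ee_pos: [0.6228, 0.041, 0.0821]
eef_rot: [-3.142, -0.0, 1.654]
force: [0.6, 0.1, -0.9]
grip_width: 0.0178
```

```bash
python3 - <<'E'
from h import *
s=cam("side")
o=ctrl.get_obs();print(o["ee_pos"],o["eef_rot"],o["force"],o["grip_width"])
crop(s,205,170,305,250,7,"w4")
E
```

```text
[0.62362691 0.04103384 0.08208824] [3.14111194e+00 2.26927633e-05 1.65371019e+00] [ 1.04507384  0.5207649  -0.86841878] 0.017518275366684148
```

View pics/w4.png

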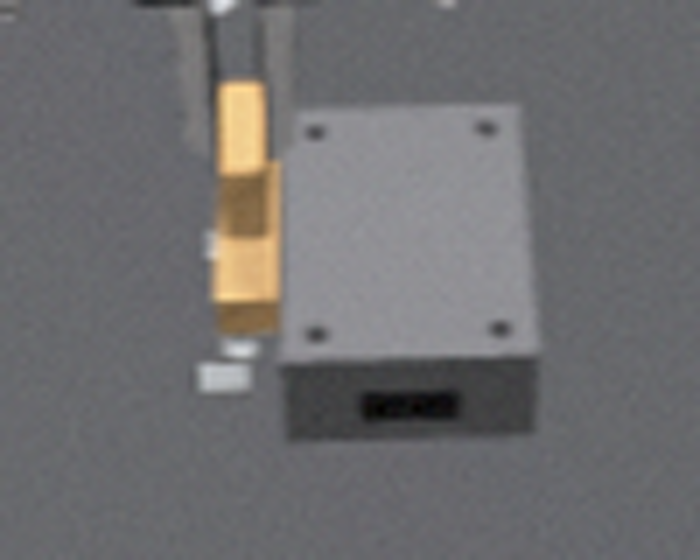

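All three chips are off the housing and lie on the desk at crop (210,245), (240,348) and (225,378). I lift and return the scraper to its old spot.

>>> jog_arm([
  [[0, 0, 30], [0, 0, 0], 10],
  [[0, 0, 50], [0, 0, 0], 10],
  [[-13, 38, 50], [0, 0, 0.4], 10],
  [[-26, 76, 50], [0, 0, 0.8], 10],
  [[-39, 114, 50], [0, 0, 1.2], 10],
])

```text
time_s: 6.78
ee_pos: [0.5827, 0.1559, 0.1325]
eef_rot: [3.141, -0.0, 1.759]
force: [0.0, 0.3, -1.8]
grip_width: 0.0176
```

>>> jog_arm([
  [[-13, 38, 0], [0, 0, 0.4], 10],
  [[-26, 76, 0], [0, 0, 0.8], 10],
  [[-41, 117, 0], [0, 0, 1.2], 10],
  [[-41, 117, 0], [0, 0, 1.2], 10],
])

```text
time_s: 7.12
ee_pos: [0.5396, 0.2776, 0.1322]
eef_rot: [3.142, -0.001, 1.87]
force: [0.4, -0.1, -1.4]
grip_width: 0.0175
```

>>> jog_arm([
  [[0, 0, -35], [0, 0, 0], 10],
  [[0, 0, -70], [0, 0, 0], 10],
  [[0, 0, -90], [0, 0, 0], 10],
  [[0, 0, -97], [0, 0, 0], 10],
  [[0, 0, -97], [0, 0, 0], 10],
])

```text
time_s: 7.53
ee_pos: [0.5415, 0.2716, 0.0337]
eef_rot: [-3.139, 0.0, 1.863]
force: [0.4, -0.3, -2.1]
grip_width: 0.0177
```

```bash
python3 - <<'E'
from h import *
s=cam("side")
o=ctrl.get_obs();print(o["ee_pos"],o["eef_rot"],o["force"],o["grip_width"])
crop(s,205,170,305,310,4,"r1")
E
```

```text
[0.54237845 0.271962   0.03555197] [-3.14150541e+00 -3.53397021e-06  1.86300657e+00] [ 1.21009239 -0.29555397 -1.3222389 ] 0.017498327731102537
```

View pics/r1.png

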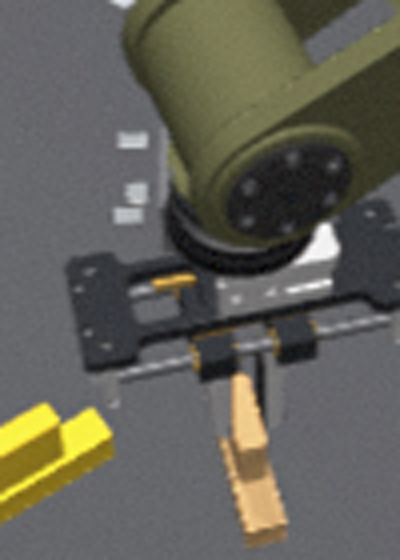

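>>> jog_arm([
  [[0, 0, -2.5], [0, 0, 0], 10],
  [[0, 0, -4], [0, 0, 0], 10],
  [[0, 0, -4.5], [0, 0, 0], 10],
  [[0, 0, -4.5], [0, 0, 0], 10],
])

```text
time_s: 7.92
ee_pos: [0.5424, 0.272, 0.0313]
eef_rot: [3.141, -0.0, 1.863]
force: [-0.3, 0.3, -1.9]
grip_width: 0.0178
```

>>> jog_arm([
  [[0, 0, 0], [0, 0, 0], 30],
  [[0, 0, 0], [0, 0, 0], 55],
  [[0, 0, 0], [0, 0, 0], 55],
  [[0, 0, 0], [0, 0, 0], 55],
  [[0, 0, 0], [0, 0, 0], 55],
])

```text
time_s: 8.33
ee_pos: [0.5422, 0.2719, 0.0308]
eef_rot: [3.141, 0.0, 1.863]
force: [-0.4, -0.4, 1.1]
grip_width: 0.0476
```

>>> jog_arm([
  [[0, 0, 30], [0, 0, 0], 55],
  [[0, 0, 65], [0, 0, 0], 55],
  [[0, 0, 105], [0, 0, 0], 55],
  [[0, 0, 145], [0, 0, 0], 55],
  [[0, -35, 145], [0, 0, 0], 55],
])

```text
time_s: 8.75
ee_pos: [0.5443, 0.2411, 0.1839]
eef_rot: [3.13, -0.002, 1.867]
force: [0.3, -0.4, 0.4]
grip_width: 0.0551
```

```bash
python3 - <<'E'
from h import *
s=cam("side","s5");t=cam("top","t5")
o=ctrl.get_obs();print(o["ee_pos"],o["eef_rot"],o["force"],o["grip_width"])
E
```

```text
[0.5429237  0.23470869 0.17773244] [3.13823490e+00 4.07254927e-04 1.86151768e+00] [-0.36410066 -0.19846789 -0.89416009] 0.05479052657633632
```

View pics/s5.png

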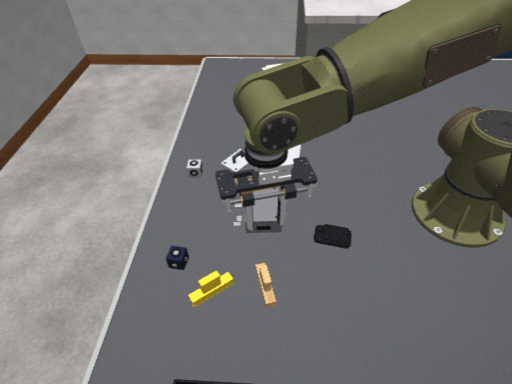

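The wooden scraper stands upright at (266,284). I move over to the large cover.

>>> jog_arm([
  [[-3, -37, 0], [0, 0, -0.4], 55],
  [[-6, -74, 0], [0, 0, -0.8], 55],
  [[-10, -111, 0], [0, 0, -1.2], 55],
  [[-14, -148, 0], [0, 0, -1.6], 55],
  [[-18, -185, 0], [0, 0, -2], 55],
])

```text
time_s: 9.27
ee_pos: [0.5235, 0.0507, 0.1752]
eef_rot: [-3.141, -0.0, 1.687]
force: [1.1, -0.4, 0.8]
grip_width: 0.0552
```

>>> jog_arm([
  [[-3, -37, 0], [0, 0, -0.4], 55],
  [[-6, -74, 0], [0, 0, -0.8], 55],
  [[-10, -111, 0], [0, 0, -1.2], 55],
  [[-14, -148, 0], [0, 0, -1.6], 55],
  [[-18, -185, 0], [0, 0, -2], 55],
])

```text
time_s: 9.68
ee_pos: [0.5056, -0.1345, 0.1753]
eef_rot: [-3.141, -0.0, 1.512]
force: [1.3, -0.0, 0.1]
grip_width: 0.055
```

>>> jog_arm([
  [[-3, -37, -10], [0, 0, -0.3], 55],
  [[-6, -74, -20], [0, 0, -0.6], 55],
  [[-10, -111, -40], [0, 0, -0.6], 55],
  [[-11, -134, -60], [0, 0, -0.6], 55],
  [[-11, -134, -80], [0, 0, -0.6], 55],
])

```text
time_s: 10.1
ee_pos: [0.4944, -0.2707, 0.0941]
eef_rot: [-3.141, 0.0, 1.458]
force: [0.7, 0.3, -0.3]
grip_width: 0.0551
```

```bash
python3 - <<'E'
from h import *
s=cam("side");t=cam("top","t6")
o=ctrl.get_obs();print(o["ee_pos"],o["eef_rot"],o["force"],o["grip_width"])
C=np.zeros((500,800,3),np.uint8)
C[:,:400]=cv2.resize(s["frame"][100:200,240:320],(400,500),interpolation=2); C[:400,400:]=cv2.resize(t["frame"][180:280,330:430],(400,400),interpolation=2)
cv2.imwrite("pics/c1.png",C[:,:,::-1])
E
```

```text
[ 0.4934402  -0.26669236  0.09209691] [-3.13599576e+00 -2.82261747e-03  1.46001622e+00] [0.33485267 0.01558673 0.35970287] 0.055072164052600764
```

View pics/c1.png

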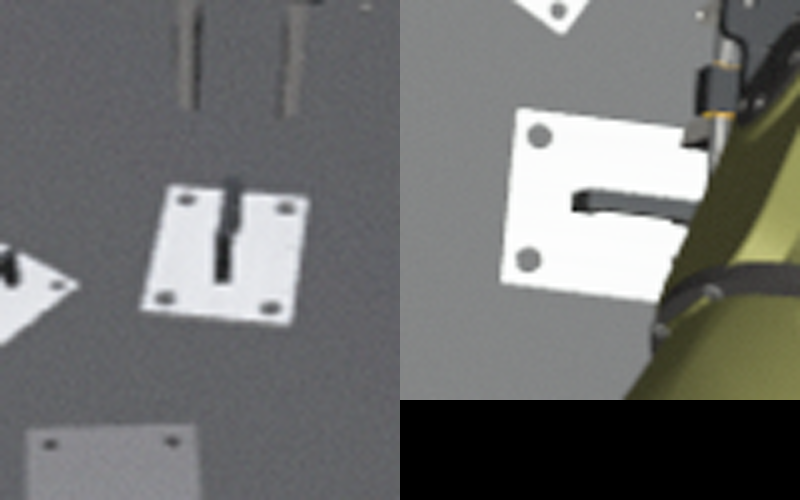

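>>> jog_arm([
  [[1, 0, -25], [0, 0, 0], 55],
  [[2, 0, -50], [0, 0, 0], 55],
  [[2, 0, -68], [0, 0, 0], 55],
  [[2, 0, -73], [0, 0, 0], 55],
  [[2, 0, -73], [0, 0, 0], 55],
])

```text
time_s: 10.62
ee_pos: [0.4972, -0.2662, 0.0225]
eef_rot: [-3.14, -0.001, 1.463]
force: [-0.5, 0.3, 0.4]
grip_width: 0.0551
```

```bash
python3 - <<'E'
from h import *
s=cam("side")
o=ctrl.get_obs();print(o["ee_pos"],o["eef_rot"],o["force"],o["grip_width"])
crop(s,250,110,320,180,8,"c2")
E
```

```text
[ 0.49771959 -0.26665947  0.02364738] [3.14116277e+00 1.20326130e-04 1.46247373e+00] [-0.53830222  0.12622445  1.32440819] 0.05481806301631593
```

View pics/c2.png

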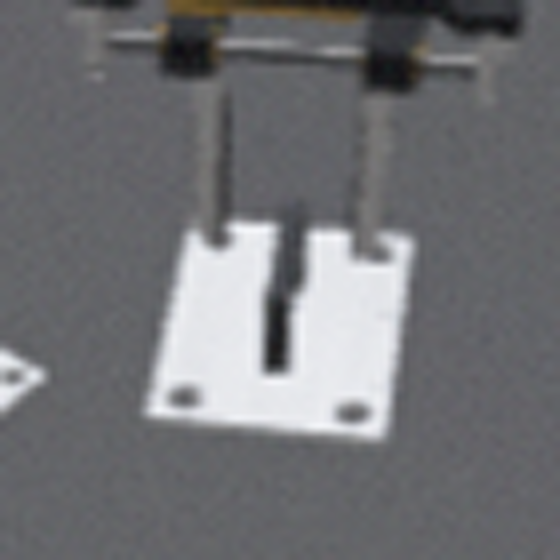

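```bash
python3 - <<'E'
from h import *
s=cam("side")
o=ctrl.get_obs();p=o["ee_pos"];print(p,o["qpos"])
f=lambda P:((proj(s,P)-[250,110]+.5)*8).round(0).tolist()
print("tcp",f(p),"on desk",f([p[0],p[1],0]),"y-20",f(p-[0,.02,0]),"z+.03",f(p+[0,0,.03]))
a=o["eef_rot"][2]-np.pi/2; d=np.array([np.cos(a),np.sin(a),0])
print("fingers",f(p+d*.0275),f(p-d*.0275))
c=np.array([.4966,-.269,0]);u=np.array([np.sin(np.radians(6.2)),np.cos(np.radians(6.2)),0])
print("bar ends",[f(c+u*k+[0,0,.046]) for k in(-.035,.035)], "post foot",f(c+u*.035+[0,0,.005]))
t=cam("top"); crop(t,330,150,440,270,5,"c3")
E
```

```text
[ 0.49801243 -0.2670553   0.02426317] [-5.57057817e-01  5.05496035e-01  1.62331792e+00  5.73079312e-05
  1.01097651e+00 -4.48560896e-01]
tcp [[285.0, 286.0]] on desk [[283.0, 331.0]] y-20 [[285.0, 258.0]] z+.03 [[287.0, 230.0]]
fingers [[222.0, 281.0]] [[348.0, 292.0]]
bar ends [[[299.0, 195.0]], [[281.0, 293.0]]] post foot [[277.0, 369.0]]
```

View pics/c3.png

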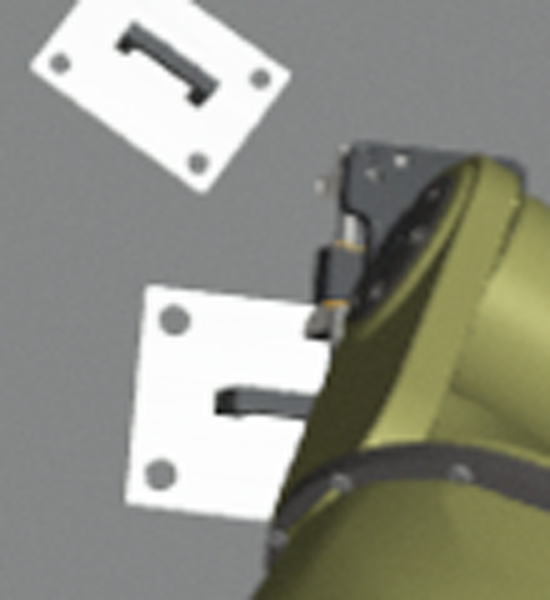

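```bash
python3 - <<'E'
from h import *
t=cam("top");s=cam("side")
o=ctrl.get_obs();p=o["ee_pos"]
f=lambda P:((proj(t,P)-[330,150]+.5)*5).round(0).tolist()
a=o["eef_rot"][2]-np.pi/2; d=np.array([np.cos(a),np.sin(a),0]);e=np.array([-d[1],d[0],0])
for w in(.0275,.0595-.02):
  for k in(-.008,.008):
    for z in(0,.03,.06): print(w,k,z,f(p+d*w+e*k+[0,0,z]))
print(o["tau"],o["force"],o["moment"])
im=cv2.resize(s["frame"][115:165,260:310],None,fx=14,fy=14,interpolation=0);im=cv2.convertScaleAbs(im,alpha=.9);cv2.imwrite("pics/c4.png",im[:600,:,::-1])
E
```

```text
0.0275 -0.008 0 [[321.0, 346.0]]
0.0275 -0.008 0.03 [[341.0, 340.0]]
0.0275 -0.008 0.06 [[362.0, 333.0]]
0.0275 0.008 0 [[286.0, 342.0]]
0.0275 0.008 0.03 [[305.0, 335.0]]
0.0275 0.008 0.06 [[324.0, 329.0]]
0.03949999999999999 -0.008 0 [[323.0, 320.0]]
0.03949999999999999 -0.008 0.03 [[343.0, 313.0]]
0.03949999999999999 -0.008 0.06 [[364.0, 305.0]]
0.03949999999999999 0.008 0 [[288.0, 316.0]]
0.03949999999999999 0.008 0.03 [[307.0, 309.0]]
0.03949999999999999 0.008 0.06 [[326.0, 301.0]]
[ 1.05730325e-01 -5.88788688e+01 -2.97740221e+01  5.34824934e-02
  6.49920409e-02  3.88765635e-03] [ 0.39350231 -0.90437845  0.16222807] [-0.04450422  0.12836686 -0.02874596]
```

View pics/c4.png

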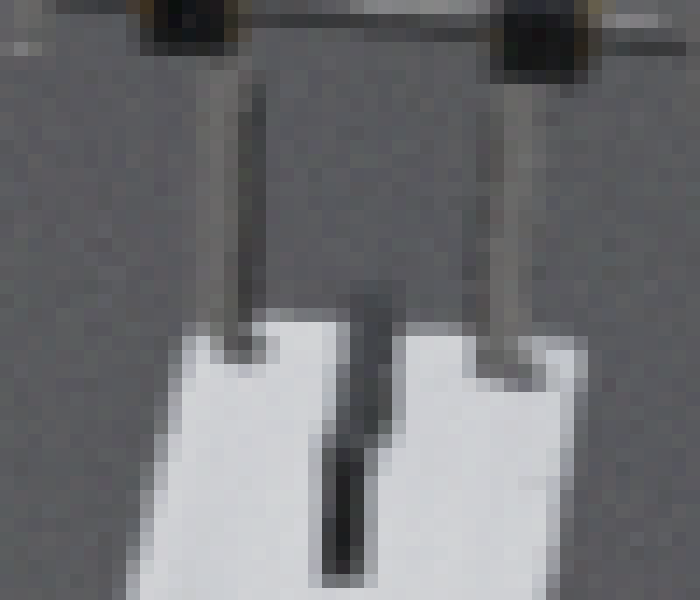

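```bash
python3 - <<'E'
from h import *
s=cam("side")
o=ctrl.get_obs();p=o["ee_pos"]
a=o["eef_rot"][2]-np.pi/2; d=np.array([np.cos(a),np.sin(a),0]);e=np.array([-d[1],d[0],0])
f=lambda P:((proj(s,P)-[250,110]+.5)*8).round(0).tolist()[0]
for z in(0,.03,.06,.097,.12,.15,.2): print(z,f(p+d*.033+[0,0,z]),f(p-d*.033+[0,0,z]),"body corner",f(p+d*.0885+e*.0375+[0,0,z]),f(p-d*.0885+e*.0375+[0,0,z]))
im=cv2.resize(s["frame"][:,:,::-1][70:170,240:340],None,fx=6,fy=6,interpolation=2);cv2.imwrite("pics/c5.png",im)
print(((proj(s,p)-[240,70]+.5)*6))
for L in(.0885,-.0885): print([((proj(s,p+d*L+e*.0375+[0,0,z])-[240,70]+.5)*6).round(0).tolist() for z in(.097,.125)])
E
```

```text
0 [210.0, 280.0] [362.0, 294.0] body corner [70.0, 322.0] [485.0, 360.0]
0.03 [211.0, 224.0] [366.0, 237.0] body corner [69.0, 266.0] [491.0, 303.0]
0.06 [212.0, 166.0] [370.0, 179.0] body corner [67.0, 208.0] [498.0, 244.0]
0.097 [214.0, 91.0] [375.0, 104.0] body corner [65.0, 133.0] [506.0, 169.0]
0.12 [215.0, 43.0] [378.0, 55.0] body corner [64.0, 84.0] [512.0, 120.0]
0.15 [216.0, -22.0] [383.0, -10.0] body corner [63.0, 19.0] [519.0, 54.0]
0.2 [219.0, -136.0] [391.0, -125.0] body corner [60.0, -96.0] [532.0, -62.0]
[[274.23344972 455.16955937]]
[[[109.0, 340.0]], [[108.0, 295.0]]]
[[[440.0, 366.0]], [[445.0, 322.0]]]
```

View pics/c5.png

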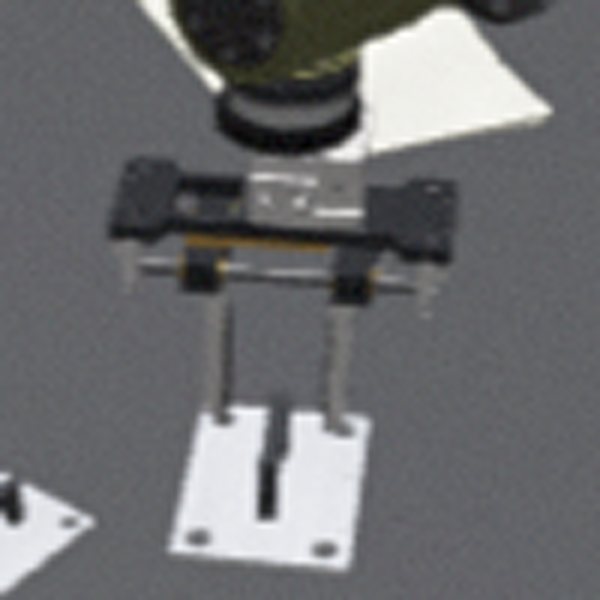

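Fingertips look higher than the reported TCP against the plate. A test closing will show whether the bar is between the jaws.

>>> jog_arm([
  [[0, 0, -2], [0, 0, 0], 40],
  [[0, 0, -4], [0, 0, 0], 30],
  [[0, 0, -4], [0, 0, 0], 30],
  [[0, 0, -4], [0, 0, 0], 30],
], squeeze=10)

```text
time_s: 11.25
ee_pos: [0.497, -0.267, 0.0185]
eef_rot: [-3.141, -0.0, 1.462]
force: [0.3, 0.3, 0.7]
grip_width: 0.032
```

```bash
python3 - <<'E'
from h import *
s=cam("side")
o=ctrl.get_obs();p=o["ee_pos"];print(p,o["force"])
a=o["eef_rot"][2]-np.pi/2; d=np.array([np.cos(a),np.sin(a),0])
im=cv2.resize(s["frame"][:,:,::-1][100:170,250:320],None,fx=8,fy=8,interpolation=2)
for k in(-1,0,1):
    q=(proj(s,p+k*d*o["grip_width"]/2)[0]+.5-[250,100])*8; cv2.drawMarker(im,(int(q[0]),int(q[1])),(0,0,255),0,12)
cv2.imwrite("pics/c6.png",im)
E
```

```text
[ 0.49705244 -0.26705252  0.01857291] [-0.21162854  0.38426779 -0.80642254]
```

View pics/c6.png

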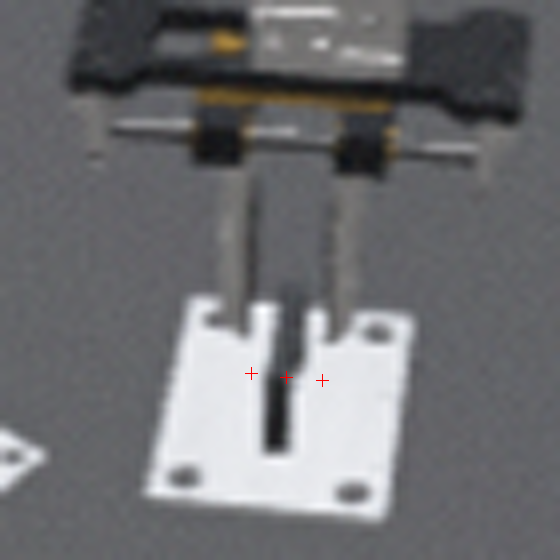

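>>> jog_arm([
  [[0, 0, -2], [0, 0, 0], 30],
  [[0, 0, -4], [0, 0, 0], 30],
  [[0, 0, -6], [0, 0, 0], 30],
  [[0, 0, -8], [0, 0, 0], 30],
  [[0, 0, -8], [0, 0, 0], 30],
])

```text
time_s: 11.72
ee_pos: [0.4969, -0.2669, 0.0101]
eef_rot: [-3.141, -0.0, 1.462]
force: [-0.2, -0.7, 0.5]
grip_width: 0.0302
```

```bash
python3 - <<'E'
from h import *
s=cam("side"); t=cam("top")
o=ctrl.get_obs();p=o["ee_pos"];print(p,o["force"],o["eef_rot"])
crop(s,265,125,310,165,16,"c7"); crop(t,360,190,420,250,8,"c8")
E
```

```text
[ 0.49705831 -0.26706244  0.01054013] [-0.92876967 -0.96797988  0.46239339] [-3.14137158e+00 -9.14051683e-05  1.46166659e+00]
```

View pics/c7.png

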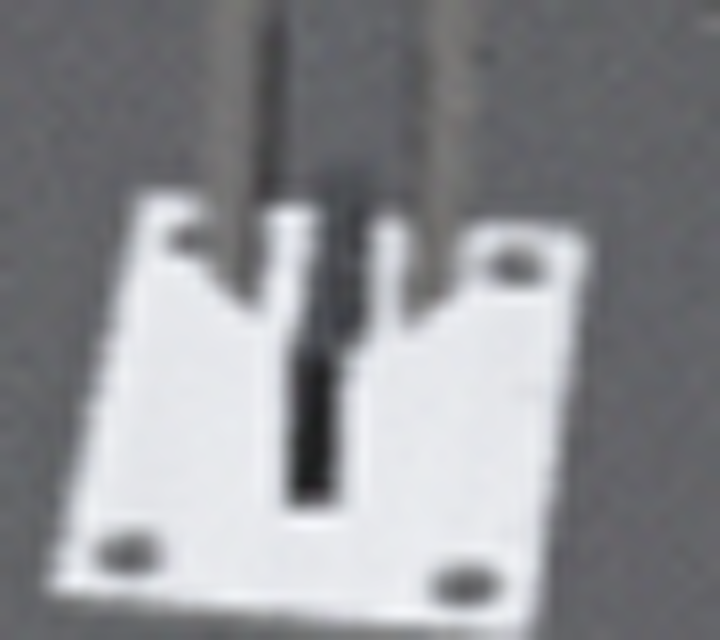

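View pics/c8.png

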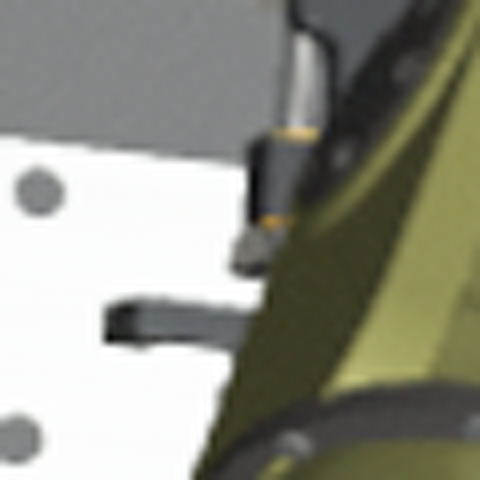

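>>> jog_arm([
  [[0, 0, -1.5], [0, 0, 0], 30],
  [[0, 0, -3], [0, 0, 0], 30],
  [[0, 0, -4], [0, 0, 0], 30],
  [[0, 0, -4], [0, 0, 0], 30],
])

```text
time_s: 12.15
ee_pos: [0.497, -0.267, 0.0064]
eef_rot: [-3.141, -0.0, 1.462]
force: [0.2, 0.5, 0.4]
grip_width: 0.0299
```

>>> jog_arm([
  [[0, 0, -1], [0, 0, 0], 30],
  [[0, 0, -1.5], [0, 0, 0], 30],
  [[0, 0, -2], [0, 0, 0], 30],
])

```text
time_s: 12.4
ee_pos: [0.4971, -0.2671, 0.0046]
eef_rot: [-3.142, 0.0, 1.462]
force: [0.0, 0.4, -0.3]
grip_width: 0.0301
```

>>> jog_arm([
  [[0, 0, -0.7], [0, 0, 0], 30],
  [[0, 0, -1.4], [0, 0, 0], 30],
])

```text
time_s: 12.57
ee_pos: [0.4971, -0.2671, 0.0032]
eef_rot: [3.142, 0.0, 1.462]
force: [0.4, 0.1, 0.7]
grip_width: 0.0298
```

>>> jog_arm([
  [[0, 0, -0.7], [0, 0, 0], 30],
  [[0, 0, -1.4], [0, 0, 0], 30],
])

```text
time_s: 12.73
ee_pos: [0.4971, -0.2671, 0.0018]
eef_rot: [3.142, 0.0, 1.462]
force: [0.2, -0.0, 0.2]
grip_width: 0.0297
```

```bash
python3 - <<'E'
from h import *
s=cam("side")
o=ctrl.get_obs();p=o["ee_pos"];print(p,o["force"],(proj(s,p)-[265,125]+.5)*16)
crop(s,265,125,310,165,16,"c9")
E
```

```text
[ 0.49703911 -0.26706007  0.00164535] [-0.13860186 -0.42338342  0.32198769] [[330.57648542 415.3882204 ]]
```

View pics/c9.png

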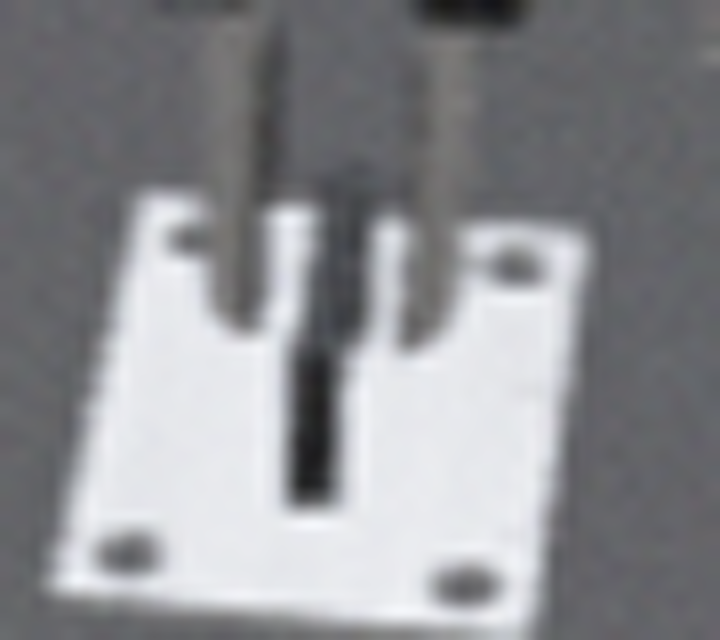

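No contact at reported z = 0.0017, and the tips appear ~20 mm higher than reported, so reported z is biased and I go by vision. Tips are now about 10 mm below the bar's underside, the height I want, so I grip.

>>> jog_arm([
  [[0, 3, 0], [0, 0, 0], 20],
  [[0, 3, 0], [0, 0, 0], 14],
  [[0, 3, 0], [0, 0, 0], 8],
  [[0, 3, 0], [0, 0, 0], 5],
  [[0, 3, 0], [0, 0, 0], 5],
], squeeze=40)

```text
time_s: 13.2
ee_pos: [0.4972, -0.264, 0.0019]
eef_rot: [3.142, -0.0, 1.462]
force: [0.5, 1.1, 0.7]
grip_width: 0.0119
```

>>> jog_arm([
  [[0, 0, 0], [0, 0, 0], 5],
  [[0, 0, 0], [0, 0, 0], 5],
  [[0, 0, 0], [0, 0, 0], 5],
])

```text
time_s: 13.45
ee_pos: [0.4972, -0.264, 0.0019]
eef_rot: [3.141, -0.0, 1.462]
force: [-0.2, 2.9, 2.3]
grip_width: 0.0118
```

```bash
python3 - <<'E'
from h import *
s=cam("side")
o=ctrl.get_obs();p=o["ee_pos"];print(p,o["force"],o["moment"],o["grip_width"])
crop(s,265,125,310,165,16,"c10")
E
```

```text
[ 0.49719135 -0.26399469  0.00191093] [0.22276368 3.07321096 1.61541405] [ 0.38747951 -0.07676752 -0.03374835] 0.011173081592956168
```

View pics/c10.png

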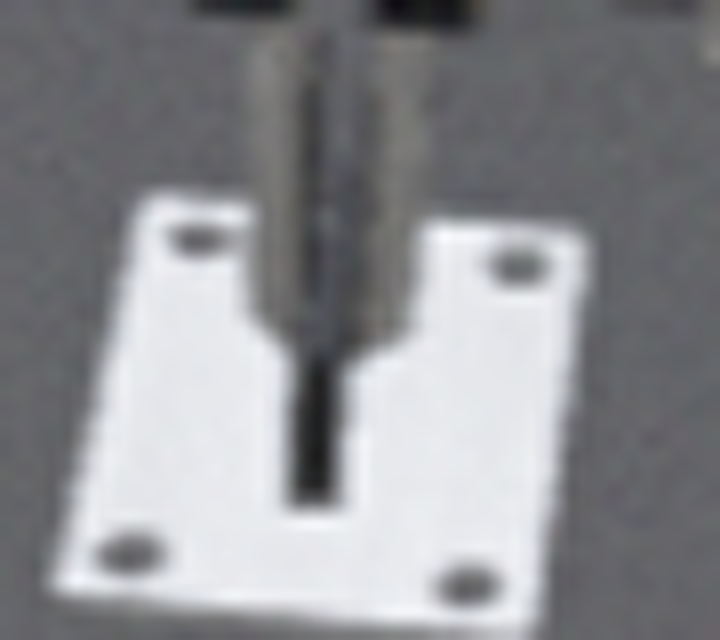

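>>> jog_arm([
  [[0, 0, 3], [0, 0, 0], 5],
  [[0, 0, 8], [0, 0, 0], 5],
  [[0, 0, 20], [0, 0, 0], 5],
  [[0, 0, 40], [0, 0, 0], 5],
  [[0, 0, 40], [0, 0, 0], 5],
])

```text
time_s: 13.92
ee_pos: [0.4987, -0.2652, 0.0458]
eef_rot: [3.137, 0.002, 1.462]
force: [0.4, -0.7, -1.6]
grip_width: 0.0118
```

```bash
python3 - <<'E'
from h import *
s=cam("side");t=cam("top")
o=ctrl.get_obs();p=o["ee_pos"];print(p,o["eef_rot"],o["force"],o["moment"],o["grip_width"])
C=np.zeros((560,800,3),np.uint8)
C[:,:400]=cv2.resize(s["frame"][100:170,260:310],(400,560),interpolation=2); C[:400,400:]=cv2.resize(t["frame"][180:280,330:430],(400,400),interpolation=2)
cv2.imwrite("pics/c11.png",C[:,:,::-1])
E
```

```text
[ 0.49742384 -0.26434993  0.04255765] [3.14003192e+00 7.99492983e-04 1.46161283e+00] [-0.47428525 -0.1586371  -3.97405545] [-0.03720703  0.03285748 -0.02377064] 0.011555655585119177
```

View pics/c11.png

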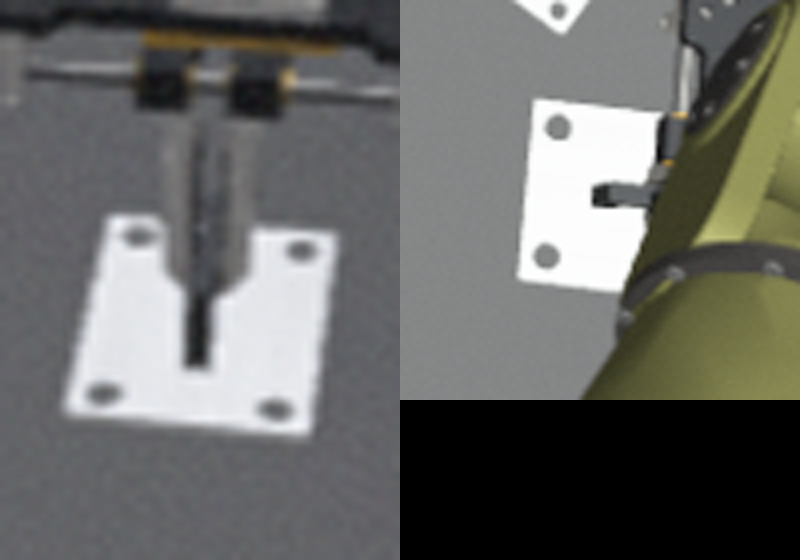

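>>> jog_arm([
  [[0, 0, 25], [0, 0, 0], 5],
  [[0, 0, 50], [0, 0, 0], 5],
  [[5, 25, 60], [0, 0, 0.2], 5],
  [[11, 50, 60], [0, 0, 0.4], 5],
  [[16, 75, 60], [0, 0, 0.6], 5],
])

```text
time_s: 14.43
ee_pos: [0.5131, -0.1884, 0.1016]
eef_rot: [3.141, 0.0, 1.514]
force: [1.1, 0.1, -3.1]
grip_width: 0.0118
```

>>> jog_arm([
  [[5, 25, 0], [0, 0, 0.2], 5],
  [[11, 50, 0], [0, 0, 0.4], 5],
  [[16, 75, 0], [0, 0, 0.6], 5],
  [[22, 105, 0], [0, 0, 0.8], 5],
  [[28, 135, 0], [0, 0, 1], 5],
])

```text
time_s: 14.85
ee_pos: [0.5407, -0.0528, 0.1008]
eef_rot: [-3.14, -0.0, 1.602]
force: [1.4, -0.2, -3.0]
grip_width: 0.0116
```

>>> jog_arm([
  [[6, 25, 0], [0, 0, 0.2], 5],
  [[12, 50, 0], [0, 0, 0.4], 5],
  [[17, 75, 0], [0, 0, 0.56], 5],
  [[20, 87, 0], [0, 0, 0.56], 5],
  [[20, 87, 0], [0, 0, 0.56], 5],
])

```text
time_s: 15.27
ee_pos: [0.561, 0.0349, 0.1009]
eef_rot: [-3.14, -0.0, 1.652]
force: [0.1, -1.1, -2.7]
grip_width: 0.0118
```

```bash
python3 - <<'E'
from h import *
s=cam("side");t=cam("top")
o=ctrl.get_obs();p=o["ee_pos"];print(p,o["eef_rot"],o["force"],o["moment"],o["grip_width"])
C=np.zeros((560,800,3),np.uint8)
C[:,:400]=cv2.resize(s["frame"][160:244,230:290],(400,560),interpolation=2); C[:400,400:]=cv2.resize(t["frame"][150:250,210:310],(400,400),interpolation=2)
cv2.imwrite("pics/d1.png",C[:,:,::-1])
E
```

```text
[0.5607544  0.03256752 0.10114602] [-3.14045789e+00  1.78336556e-04  1.65039545e+00] [ 0.36118298 -0.37019124 -3.13727061] [-0.1666794   0.02830594  0.01033698] 0.011423582588951322
```

View pics/d1.png

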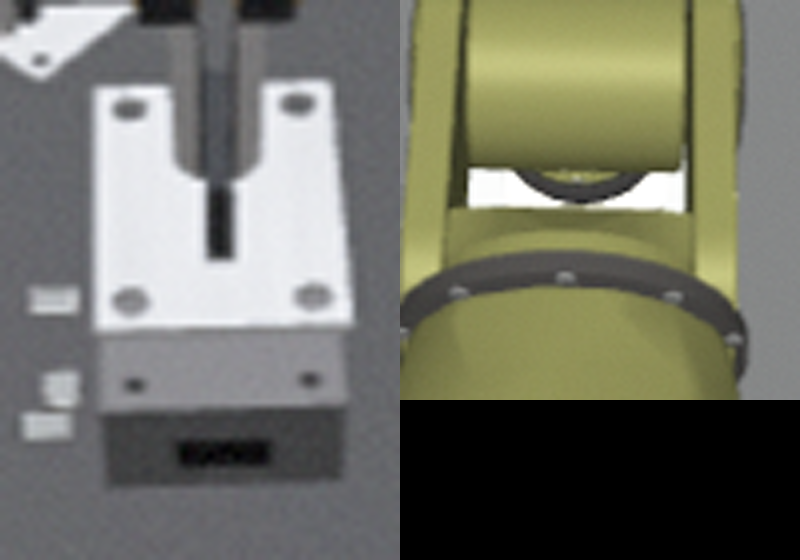

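```bash
cat > cov.py <<'E'
from meas import *
from scipy.optimize import least_squares
Hs=np.array([[.5936,.0883],[.6022,-.0238],[.5304,-.0291],[.5219,.0823]]) # side cam holes 0..3 order (+,+),(+,-),(-,-),(-,+)
M=np.array([[36,56],[36,-56],[-36,-56],[-36,56]])/1000.
def fit(P,M):
    a,b=P-P.mean(0),M-M.mean(0); th=np.arctan2((b[:,0]*a[:,1]-b[:,1]*a[:,0]).sum(),(a*b).sum()); c,s=np.cos(th),np.sin(th)
    R=np.array([[c,-s],[s,c]]); t=P.mean(0)-R@M.mean(0); return t,np.degrees(th),(P-(M@R.T+t))*1000
def plate(s,box,zu,thr=190,S=8):
    x0,y0,x1,y1=box
    g=cv2.resize(cv2.cvtColor(s["frame"],cv2.COLOR_RGB2GRAY)[y0:y1,x0:x1],None,fx=S,fy=S,interpolation=cv2.INTER_CUBIC)
    b=blobs(g<thr,300,2500); uv=np.array([((p+.5)/S-.5)+[x0,y0] for p,a in b]); print("blobs",uv.round(1).tolist(),[int(a) for _,a in b])
    return uv
E
python3 - <<'E'
from cov import *
s=cam("side")
print(fit(Hs,M))
g=cv2.cvtColor(s["frame"],cv2.COLOR_RGB2GRAY); print(g[172:182,243:254]); print(g[201:209,245:254])
uv=plate(s,(244,172,283,208),0)
E
```

```text
(array([0.562025, 0.029425]), np.float64(4.4123831714463), array([[-0.0099684 ,  0.27133313],
       [-0.02663425, -0.16061831],
       [-0.0400316 ,  0.07866687],
       [ 0.07663425, -0.18938169]]))
[[107 143 181 185 182 182 180 181 182 178 197]
 [108 182 237 236 236 234 233 236 235 236 237]
 [111 182 236 228 198 168 141 148 187 226 237]
 [106 184 236 213 144 112 104 106 147 211 234]
 [109 183 235 220 168 118 106 112 154 212 235]
 [108 187 236 235 225 190 167 182 212 235 236]
 [108 185 235 237 235 234 233 235 235 234 234]
 [108 183 235 235 234 234 234 236 234 234 235]
 [109 185 236 234 235 232 232 235 233 234 236]
 [108 185 236 235 234 232 233 235 234 233 234]]
[[235 234 234 231 228 229 230 233 232]
 [236 234 229 211 183 190 218 232 233]
 [234 219 165 136 133 134 157 210 233]
 [233 216 156 135 140 134 143 191 232]
 [235 225 179 147 145 145 166 207 233]
 [234 235 217 178 170 176 214 232 234]
 [235 234 234 230 229 228 229 230 231]
 [205 208 210 207 194 185 178 182 181]]
blobs [[245.2, 179.2], [274.5, 174.6], [249.1, 175.3], [276.6, 203.3], [249.2, 204.1]] [1238, 1104, 991, 1164, 1198]
```

```bash
cat >> cov.py <<'E'
def report(zu,box,dz=.004,thr=190):
    s=cam("side"); uv=plate(s,box,zu,thr)
    P=onz(s,uv,zu+dz)[:,:2]
    # pick four by nearest to expected
    ex=Hs; idx=[int(np.argmin(np.linalg.norm(P-e,axis=1))) for e in ex]
    Q=P[idx]; t,th,r=fit(Q,M); h,hh,_=fit(Hs,M)
    print("cover c",t.round(4),"yaw",round(th,2),"res mm",r.round(1).tolist()); print("move needed mm",((h-t)*1000).round(1),"turn deg",round(hh-th,2))
    print("spans",np.linalg.norm(Q[0]-Q[1]).round(4),np.linalg.norm(Q[2]-Q[3]).round(4),np.linalg.norm(Q[0]-Q[3]).round(4),np.linalg.norm(Q[1]-Q[2]).round(4))
    return s
E
python3 - <<'E'
from cov import *
report(.0992,(244,172,283,208))
report(.079,(244,172,283,208))
E
```

```text
blobs [[244.0, 181.0], [274.4, 174.4], [249.1, 175.1], [276.5, 203.1], [249.2, 203.9]] [990, 1042, 1034, 1195, 1248]
cover c [0.5616 0.0288] yaw 4.48 res mm [[-0.1, -0.0], [-0.1, 0.1], [-0.0, -0.0], [0.1, -0.1]]
move needed mm [0.4 0.6] turn deg -0.07
spans 0.1119 0.112 0.0718 0.072
blobs [[243.8, 181.3], [274.4, 174.4], [249.1, 175.1], [276.5, 203.1], [249.2, 203.7]] [838, 1057, 1012, 1175, 1265]
cover c [0.5662 0.0148] yaw 10.28 res mm [[3.7, -8.3], [5.9, 14.5], [-10.4, -5.4], [0.8, -0.8]]
move needed mm [-4.2 14.6] turn deg -5.87
spans 0.0902 0.1151 0.0739 0.093
```

With the cover underside at .099 the hole spans come out at 112 and 72 mm, so the height is right. Alignment is within 1 mm, so I descend in steps.

>>> jog_arm([
  [[0, 0.5, -8], [0, 0, 0], 5],
  [[0, 0.5, -16], [0, 0, 0], 5],
  [[0, 0.5, -24], [0, 0, 0], 5],
  [[0, 0.5, -28], [0, 0, 0], 5],
  [[0, 0.5, -28], [0, 0, 0], 5],
])

```text
time_s: 15.93
ee_pos: [0.5604, 0.0333, 0.0723]
eef_rot: [-3.139, -0.0, 1.65]
force: [-1.2, -0.1, -2.3]
grip_width: 0.0115
```

>>> jog_arm([
  [[0, 0, -4], [0, 0, 0], 5],
  [[0, 0, -8], [0, 0, 0], 5],
  [[0, 0, -11], [0, 0, 0], 5],
  [[0, 0, -11], [0, 0, 0], 5],
  [[0, 0, -11], [0, 0, 0], 5],
])

```text
time_s: 16.35
ee_pos: [0.5611, 0.0334, 0.0628]
eef_rot: [-3.141, 0.0, 1.65]
force: [0.0, -0.5, -3.1]
grip_width: 0.0112
```

```bash
python3 - <<'E'
from cov import *
o=ctrl.get_obs();p=o["ee_pos"];print(p,o["eef_rot"],o["force"],o["moment"],o["grip_width"])
zu=p[2]-.0019; print(zu)
s=report(zu,(245,183,284,218))
for dz in(.0025,.005):
    uv=plate(s,(245,183,284,218),0)
crop(s,235,170,300,245,8,"e1")
E
```

```text
[0.5610761  0.03342563 0.06275878] [-3.14140150e+00  1.47135184e-05  1.65024552e+00] [ 0.01613166 -0.51427761 -3.11907182] [-0.03994213  0.04903611 -0.00700255] 0.011193016562815699
0.06085877971647481
blobs [[274.1, 184.4], [249.5, 185.1], [276.2, 213.3], [249.6, 214.0]] [970, 870, 1126, 1220]
cover c [0.5618 0.0303] yaw 4.5 res mm [[-0.0, 0.2], [-0.1, -0.1], [0.0, -0.3], [0.0, 0.2]]
move needed mm [ 0.2 -0.9] turn deg -0.09
spans 0.1124 0.1124 0.072 0.0719
blobs [[274.1, 184.4], [249.5, 185.1], [276.2, 213.3], [249.6, 214.0]] [970, 870, 1126, 1220]
blobs [[274.1, 184.4], [249.5, 185.1], [276.2, 213.3], [249.6, 214.0]] [970, 870, 1126, 1220]
```

View pics/e1.png

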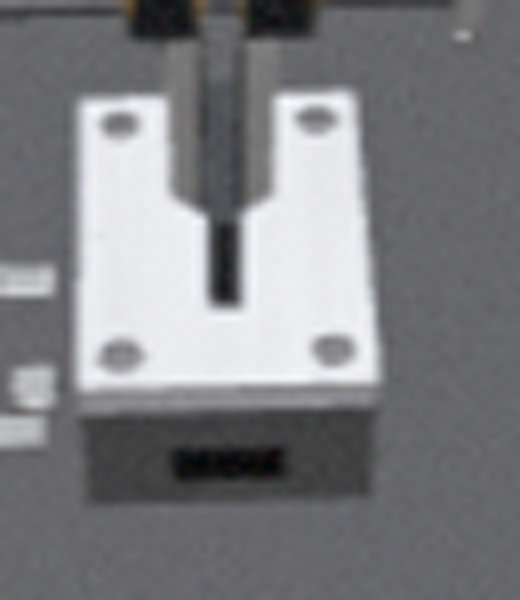

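```bash
python3 - <<'E'
from cov import *
s=cam("side")
h,th,_=fit(Hs,M); c,q=np.cos(np.radians(th)),np.sin(np.radians(th))
e=h+np.array([[c,-q],[q,c]])@[0,.07]
for z in(.05,.0609,.0659): print(z,proj(s,[*e,z]))
g=cv2.cvtColor(s["frame"],cv2.COLOR_RGB2GRAY); print(g[214:226,255:268:3])
P=proj(s,[*e,.05])[0]; print(np.arange(214,226))
t=cam("top","e2")
print(ctrl.get_obs()["joint_vel"].round(4), ctrl.get_obs()["ee_pos"])
E
```

```text
0.05 [[263.02081795 220.86070147]]
0.0609 [[262.98358274 218.23909873]]
0.0659 [[262.96629673 217.02205121]]
[[235 235 232 233 236]
 [235 235 233 233 235]
 [237 237 235 235 236]
 [235 234 233 231 233]
 [159 163 163 140 142]
 [140 133 139 136 141]
 [140 138 139 140 137]
 [103 104  91  87  84]
 [ 72  69  67  67  62]
 [ 63  69  68  66  63]
 [ 66  64  65  66  67]
 [ 63  64  61  67  57]]
[214 215 216 217 218 219 220 221 222 223 224 225]
[-0.0008 -0.0012 -0.0002 -0.0008  0.0004 -0.0002] [0.56126546 0.03343778 0.06309914]
```

View pics/e2.png

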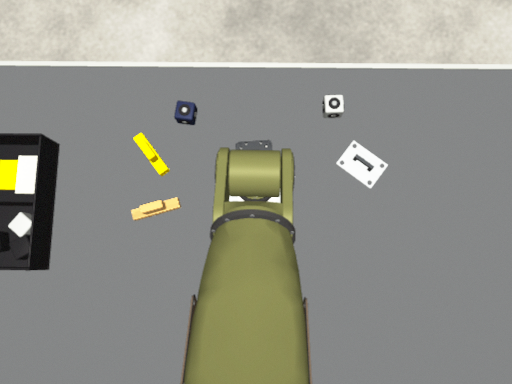

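Side-view edges and holes both say the cover is about 1 mm too far toward +y, so I trim and let it settle.

>>> jog_arm([
  [[0, -1, -0.5], [0, 0, 0], 5],
  [[0, -1, -0.5], [0, 0, 0], 5],
  [[0, -1, -0.5], [0, 0, 0], 5],
  [[0, -1, -0.5], [0, 0, 0], 5],
  [[0, -1, -0.5], [0, 0, 0], 5],
])

```text
time_s: 16.92
ee_pos: [0.5611, 0.0324, 0.0624]
eef_rot: [3.142, -0.0, 1.65]
force: [0.6, 0.4, -3.0]
grip_width: 0.0116
```

```bash
python3 - <<'E'
from cov import *
o=ctrl.get_obs();p=o["ee_pos"];print(p,o["eef_rot"],o["force"],o["moment"],o["grip_width"])
s=report(p[2]-.0019,(245,183,284,218)); cv2.imwrite("pics/e3.png",s["frame"][:,:,::-1])
E
```

```text
[0.56110933 0.03244871 0.06236463] [ 3.14156989e+00 -3.82517203e-05  1.65018451e+00] [ 0.55089396  0.37262973 -3.00316112] [-0.0879574   0.01935123  0.01935996] 0.011584607686592776
blobs [[274.1, 184.3], [249.5, 185.0], [276.2, 213.1], [249.6, 213.8]] [932, 826, 1093, 1230]
cover c [0.5619 0.0293] yaw 4.42 res mm [[-0.0, 0.0], [0.1, -0.0], [-0.1, -0.2], [-0.0, 0.2]]
move needed mm [0.2 0.2] turn deg -0.01
spans 0.1121 0.1125 0.072 0.0722
```

View pics/e3.png

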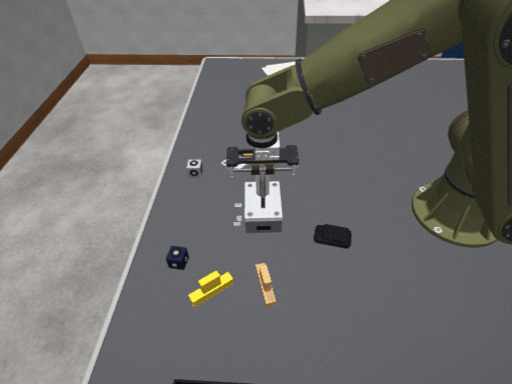

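The cover sits squarely over the housing at (263,205). The chips are on the desk at about (238,205), (240,217) and (237,223). The scraper stands at (266,284), and the modules at (194,168) and (177,257) and the mouse at (332,236) have not moved. I hand in.

```bash
python3 -c "
from station import ctrl
print(ctrl.hand_in()); print(ctrl.get_obs()['time_s'])"
```

```text
the job is handed in; nothing more can be done
None
the job is handed in; nothing more can be done
```

I wiped the three chips off the housing with the wooden scraper, in one stroke along the housing's +x, then stood the scraper upright at its old spot. I took the larger cover by its handle and handed in at about 17 s, still holding it over the housing.

**Last checks:**
- **Alignment:** hole centres agreed within about 0.3 mm and 0.01° in the side view.
- **Height:** the underside was about 10.5 mm above the housing's top.
- **Hold:** the cover was level. The 3 N reading is its weight, so it touches nothing else, and the grip reads 12 mm on the bar.
- **Scene:** the chips lie on the desk beside the housing. The modules and mouse looked unmoved.

**Checks that disagreed or were limited:**
- **Fingertip height:** in the pictures the fingertips appeared about 20 mm higher than the reported TCP. With the fingers over the plate, no contact force came even at a reported z of 0.002 m. I went by the pictures and by relative heights instead.
- **Camera disagreement:** absolute positions from the two cameras differed by 3–4 mm.
- **Final view:** the arm hid the cover from the top camera, so the final fit rests on the side view alone.

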